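Gauge the axle spacers and tally the passes

TASK

Check the bores of the aluminium axle spacers on the bench with the go plug gauge, one after another from the shortest to the tallest: try the plug in each, and it passes if the plug goes all the way in. Then stand the ones that pass upright in the square tray and the rest upright in the round pan, put the gauge back in its stand, and roll the counter's thumbwheel until its window shows as many dots as spacers passed (blank if none did). Leave the bolts and tools lying about where they are.

Things in the scene. Friction and masses are not known exactly. Their poses are not given: they have to be found in the camera images.
- s55_a: plain aluminium flanged spacer standing on its flange: tube 55 mm tall, 54 mm diameter, flange at the foot 74 mm x 6 mm, 0.2 to 0.6 kg. Origin: centre of underside, z up along the bore. Sound: 27 mm bore right through. Faulty: pinched to 18 mm from 12 to 32 mm below the top. Of s55_a and s55_b at most one is there (else None); either may be sound. Stands on a flat card
- s55_b: plain aluminium flanged spacer standing on its flange: tube 55 mm tall, 54 mm diameter, flange at the foot 74 mm x 6 mm, 0.2 to 0.6 kg. Origin: centre of underside, z up along the bore. Sound: 27 mm bore right through. Faulty: pinched to 18 mm from 12 to 32 mm below the top. Of s55_a and s55_b at most one is there (else None); either may be sound. Stands on a flat card
- s70_a: plain aluminium flanged spacer standing on its flange: tube 70 mm tall, 54 mm diameter, flange at the foot 74 mm x 6 mm, 0.2 to 0.6 kg. Origin: centre of underside, z up along the bore. Sound: 27 mm bore right through. Faulty: pinched to 18 mm from 12 to 32 mm below the top. Of s70_a and s70_b at most one is there (else None); either may be sound. Stands on a flat card
- s70_b: plain aluminium flanged spacer standing on its flange: tube 70 mm tall, 54 mm diameter, flange at the foot 74 mm x 6 mm, 0.2 to 0.6 kg. Origin: centre of underside, z up along the bore. Sound: 27 mm bore right through. Faulty: pinched to 18 mm from 12 to 32 mm below the top. Of s70_a and s70_b at most one is there (else None); either may be sound. Stands on a flat card
- s85_a: plain aluminium flanged spacer standing on its flange: tube 85 mm tall, 54 mm diameter, flange at the foot 74 mm x 6 mm, 0.2 to 0.6 kg. Origin: centre of underside, z up along the bore. Sound: 27 mm bore right through. Faulty: pinched to 18 mm from 12 to 32 mm below the top. Of s85_a and s85_b at most one is there (else None); either may be sound. Stands on a flat card
- s85_b: plain aluminium flanged spacer standing on its flange: tube 85 mm tall, 54 mm diameter, flange at the foot 74 mm x 6 mm, 0.2 to 0.6 kg. Origin: centre of underside, z up along the bore. Sound: 27 mm bore right through. Faulty: pinched to 18 mm from 12 to 32 mm below the top. Of s85_a and s85_b at most one is there (else None); either may be sound. Stands on a flat card
- s100_a: plain aluminium flanged spacer standing on its flange: tube 100 mm tall, 54 mm diameter, flange at the foot 74 mm x 6 mm, 0.2 to 0.6 kg. Origin: centre of underside, z up along the bore. Sound: 27 mm bore right through. Faulty: pinched to 18 mm from 12 to 32 mm below the top. Of s100_a and s100_b at most one is there (else None); either may be sound. Stands on a flat card
- s100_b: plain aluminium flanged spacer standing on its flange: tube 100 mm tall, 54 mm diameter, flange at the foot 74 mm x 6 mm, 0.2 to 0.6 kg. Origin: centre of underside, z up along the bore. Sound: 27 mm bore right through. Faulty: pinched to 18 mm from 12 to 32 mm below the top. Of s100_a and s100_b at most one is there (else None); either may be sound. Stands on a flat card
- gauge: steel go plug gauge, 128 mm long, 0.3 kg, starts upright in its stand. From below: plug 23 mm diameter x 50 mm, collar 38 x 8 mm, dark round handle 28 mm diameter x 70 mm (its centre at z = 93 mm). Origin: centre of the plug's lower end, z up the axis. In a sound spacer it goes 50 mm deep, to the collar; in a faulty one it stops 12 mm deep
- stand: fixed wooden gauge stand, 80 x 80 x 60 mm block with one 31 mm hole, 56 mm deep, in the middle of its top. Origin: centre of its underside. The gauge hangs in it by its collar, plug down, its origin then 10 mm above the stand's
- tray: fixed square steel tray for the passed spacers, 190 x 190 mm, walls 18 mm high and 4 mm thick, floor 4 mm thick. Origin: centre of its underside, x and y along its sides
- pan: fixed round aluminium pan for the rejected spacers, 224 mm diameter over its 18 mm high lip, flat floor 4 mm thick and 206 mm across. Origin: centre of its underside
- counter: fixed tally counter, grey box 110 x 120 mm, 70 mm high. Its bare aluminium top plate has a window (28 x 36 mm, centre at y = +18 mm) over a white drum with black dots; beside it, at y = -24 mm, a black knurled thumbwheel stands 10 mm out of the top. Origin: centre of its underside; y is the wheel's axis, so the wheel's top rolls along x
- rim_crown (a point): topmost point of the knurled thumbwheel, middle of its 24 mm wide rim, 80 mm above the counter's underside. Wheel radius 36 mm; its axis lies 36 mm below this point, along the counter's y. A fingertip pressed on the crown with 4 N or more and drawn along x rolls the wheel by friction (it needs about 1.5 N at the rim)
- wheel (a joint): angle of the thumbwheel, rad; grows as its top is rolled towards the counter's +x. The drum has six faces: the one with k dots (0 to 5, 0 is blank) is centred in the window at k x 1.047 rad. Stops at -0.3 and 5.8 rad, no clicks, stays where left. Starts near 5 dots, from the last job
- bolt1: bystander: steel hex bolt, 57 mm long, 23 mm head, loose; leave it alone. Lies on its side; origin: under its middle
- bolt2: bystander: steel hex bolt, 57 mm long, 23 mm head, loose; leave it alone. Lies on its side; origin: under its middle
Things that resemble listed ones, but are neither listed nor needed, are in the scene too. Several things have the shape of the gauge; the one meant has the colours described above.

How it is judged:
By the outcome, as a careful person would: the job done as asked, in the order asked, and still so for the second after the job is handed in, with the robot touching nothing.
Of s55_a, s55_b only 1 to 1 are there at a start; the rules pass over those that are not, and their reading is None.
Of s70_a, s70_b only 1 to 1 are there at a start; the rules pass over those that are not, and their reading is None.
Of s85_a, s85_b only 1 to 1 are there at a start; the rules pass over those that are not, and their reading is None.
Of s100_a, s100_b only 1 to 1 are there at a start; the rules pass over those that are not, and their reading is None.
Of s55_a, s55_b, s70_a, s70_b, s85_a, s85_b, s100_a, s100_b only 6 to 8 are there at a start; the rules pass over those that are not, and their reading is None.
At some moment in a run one of s55_a, s55_b, s70_a, s70_b, s85_a, s85_b may be knocked a few centimetres aside while the robot is not near it.
It also fails if it takes over 210 s, if anything falls off the work surface, if the arm or the gripper's body presses on something with over 40 N, if the wrist force passes 120 N, or if a joint passes its speed limit or range.

ROBOT

A 6-joint arm with a two-finger parallel gripper is mounted at the origin on the work surface. World frame = base frame: x ahead of the robot, y to its left, z up, the work surface at z = 0. Lengths are in m, angles in degrees, forces in N, time in s.
With the tool pointing down it reaches from about 0.3 to 0.75 m from the base axis. Payload 8.5 kg.
Tool frame: the origin (TCP) lies at the very end of the fingers, on their centre line; the grasp point (between the pads) lies env.pinch_z behind it (env.pinch_z is the distance from the TCP to the grasp point, in m); z points along the fingers, y is the line along which they close (so a half turn about z gives the same grasp; the last joint's range is limited). The gripper opens to 85 mm and grips with 20 to 120 N. Pads are 22 mm wide; open, the fingers measure 114 mm over their backs; the gripper's body (76 mm by 85 mm) begins 54 mm behind the grasp point. The pads swing forward as they close: fully open they stand 13 mm farther back than shut.
Start: joints at [64.727, 21.807, 74.336, -0, 83.858, -12.336], TCP at [0.123, 0.536, 0.231] pointing down, gripper open.
Joint ranges: [-178.18, 178.18], [-50.72, 133.34], [12.68, 142.11], [-81.47, 261.47], [9.98, 163.14], [-165.26, 165.26]. Speed limits (degrees/s): [136.94, 136.94, 180, 180, 180, 180].

INTERFACE

Orientations are given as a 3x3 rotation matrix whose columns are the frame's x, y, z axes.
In Python, from rig import telemetry, get_image, env gives the robot as it stands. The module is installed in compiled form; this text tells all that it offers.
- The arm moves only by the tool apply_moves, never from a script. Its argument "series" is a list of rows, each a list of 7 numbers: the shift along the tool's x, y, z in mm, then the turn, a rotation vector about the tool's x, y, z in degrees, then the opening, from 0 (shut) to 1 (fully open). A call has 1 to 12 rows; each row shifts and turns the commanded pose from where the row before left it, along the tool's axes as they then stand; what a row does not reach is not made up. A row lasts 1/8 s, in which the tool goes at most 62.5 mm and 10.7 degrees, less where a joint would pass 70% of its speed; a pose out of reach is approached as far as the arm can. A call with a gripper value outside its range is refused whole. The fingers move at their own pace and stop on an object; "grip_force" is the grip in N (left out, the last holds). Time passes only in rows, so rows that do not move let the fingers close. It gives the time, the measured TCP pose, the force, the opening and the grip force at its end, in the units of the state.
- telemetry.observe(): the state, without advancing time (a new reading comes with each control period).
- get_image(name): name is "scene" or "top"; returns a dict with "frame" (420x560x3 uint8, red, green, blue), "z_map" (420x560 float32, m along the optical axis (not along the pixel's ray), 0 where there is no reading), "vertical_fov" (degrees; the focal length in pixels is half the picture's height over the tangent of half this angle, whatever the lens; pixels are square), "cx", "cy" (the principal point, pixels), "eye" and "attitude" of the camera in the world. Camera axes: x right, y up, looking along -z (the intrinsics and any distortion apply to the point x, -y, -z); pixel columns grow to the right and rows downward; lengths in m; the calibration is good to about 2 mm. A picture is of the moment at which its call begins.
- env.close_job(): hands the job in; it is judged then, once.
The state is a dict: "time_s": time; "q": joint angles; "qvel": joint speeds; "joint_efforts": joint torques, N m; "position": TCP position; "tool_rot": TCP orientation; "ft_force": force on the tool from outside, world axes, zero at the start; "wrist_torque": the same for the moment, N m; "grip_width": finger opening in m; "gripper_force": force on a finger pad.
Only numpy, scipy, OpenCV 4.12 (cv2) and the standard library are available. Lean on these libraries where they do the work, as an engineer would, in place of code of your own. Each camera call takes 0.05 s, during which the arm holds its last target. There are 200 camera calls.

## Working session

There is one attempt and no reset: what is moved stays moved. The work goes in short steps, Python scripts to look and compute and a tool call to move; the robot and the scene stay as the last step left them, time stands still between calls to the robot, and variables do not carry over. Pictures are saved under pics/ and viewed, at most 14 in all, crops included, and the job is handed in when it is done.

Besides the shell and the picture viewer there is one more tool, called as name(argument=value, ...), one argument or row to a line, values as JSON. apply_moves: Moves the arm, as the interface text tells. Its arguments: {"type":"object","properties":{"series":{"type":"array"},"grip_force":{"type":"number"}},"required":["series"]}

```bash
mkdir -p pics; python3 - <<'E'
from rig import telemetry,get_image,env
import cv2,numpy as np
print(telemetry.observe(),env.pinch_z)
for n in("scene","top"):
    d=get_image(n); np.savez(n+"0.npz",**d)
    print(n,{k:(v.tolist() if hasattr(v,'tolist') else v) for k,v in d.items() if k not in("frame","z_map")})
    cv2.imwrite(f"pics/{n}0.png",cv2.resize(d["frame"][...,::-1],(800,600)))
    print([k for k in d])
E
```

```text
{'time_s': 0.0, 'q': array([ 6.47276619e+01,  2.18428100e+01,  7.43862798e+01, -3.93712480e-04,
        8.38569561e+01, -1.23341230e+01]), 'qvel': array([-0.09489954, -0.00399834,  0.00242595,  0.00064162,  0.03647522,
       -0.08312347]), 'joint_efforts': array([ 1.88587051e-04, -4.48457193e+01, -2.31282198e+01, -2.11575211e-04,
        4.76206085e-03, -1.36618388e-05]), 'position': array([0.12300461, 0.53576599, 0.23068573]), 'tool_rot': array([[-9.74612140e-01,  2.23899025e-01, -6.34965374e-04],
       [ 2.23899705e-01,  9.74611240e-01, -1.36096310e-03],
       [ 3.14126080e-04, -1.46857972e-03, -9.99998872e-01]]), 'ft_force': array([-0.36198964,  0.11358237,  0.38483387]), 'wrist_torque': array([-0.00756255,  0.0210622 ,  0.04501064]), 'gripper_force': 0.0, 'grip_width': 0.08540364147876843} 0.0187
scene {'vertical_fov': 49.507375437643674, 'cx': 278.76743429896925, 'cy': 206.50529000422108, 'eye': [1.0619402704311283, -0.34739343930072636, 0.9897432317846908], 'attitude': [[0.5372980999653442, -0.7037497220208022, 0.46480864937011923], [0.8433068675404664, 0.440441742566272, -0.30796850255224495], [0.012011616573854474, 0.5574472173765237, 0.8301254850361202]]}
['frame', 'z_map', 'vertical_fov', 'cx', 'cy', 'eye', 'attitude']
top {'vertical_fov': 50.94976595201146, 'cx': 276.62082073011715, 'cy': 205.4252961378222, 'eye': [0.4078286183501708, -0.020359390260363347, 0.9929554024225165], 'attitude': [[0.02838779680592801, 0.9875410436249451, -0.15477990873708236], [-0.9994854265878163, 0.025728988183112814, -0.019154665375414052], [-0.014933687792243269, 0.15524402185986885, 0.9877632705490199]]}
['frame', 'z_map', 'vertical_fov', 'cx', 'cy', 'eye', 'attitude']
```

View pics/scene0.png

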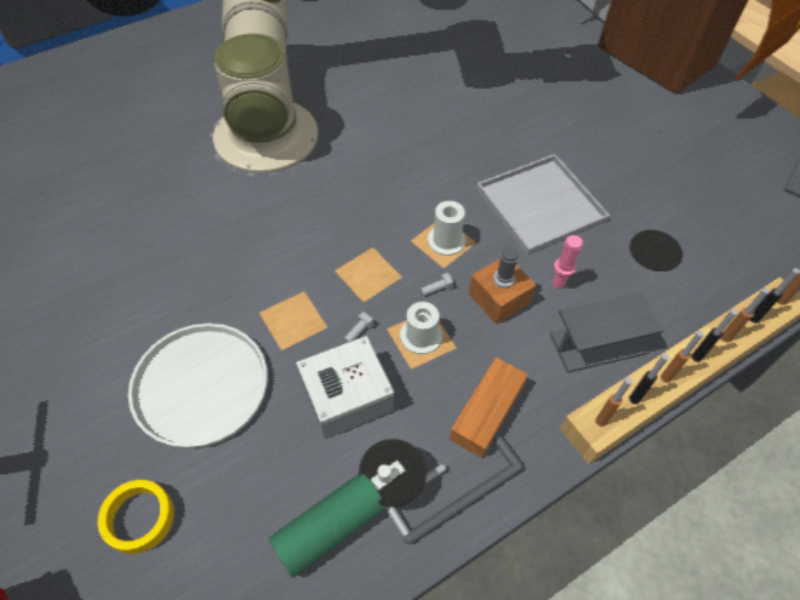

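View pics/top0.png

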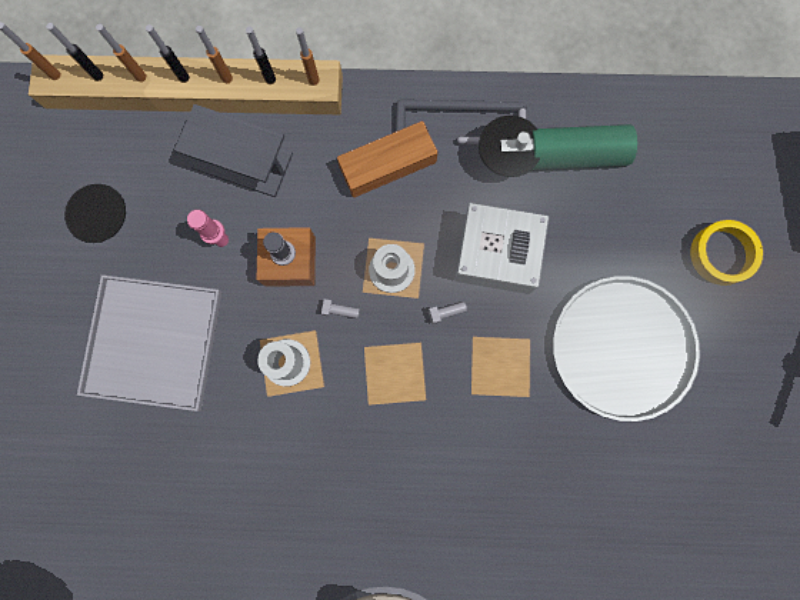

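The scene view shows four cards. Spacers stand on two of them, at about (450,225) and (422,325), and the other two, at (368,273) and (293,320), are empty. The gauge, dark handle with a steel collar, is in its stand at (505,270), and the pink one is a decoy. In the top view the tray is at (148,342), the pan at (625,347), and the counter at (505,245) with 5 dots showing.

Next I'll measure these.

```bash
cat > h.py <<'E'
import numpy as np,cv2
def cloud(d):
    H,W=d["z_map"].shape; f=H/2/np.tan(np.radians(float(d["vertical_fov"]))/2)
    v,u=np.mgrid[:H,:W]; z=d["z_map"]
    p=np.stack([(u-d["cx"])/f*z,-(v-d["cy"])/f*z,-z],-1)
    P=p@np.array(d["attitude"]).T+np.array(d["eye"]); P[z==0]=np.nan
    return P
def circ(P,zlo,zhi,c,r):
    m=(P[...,2]>zlo)&(P[...,2]<zhi)&(np.hypot(P[...,0]-c[0],P[...,1]-c[1])<r)
    return P[m]
def cen(q):
    (x,y),r=cv2.minEnclosingCircle(q[:,:2].astype(np.float32)); return np.round([x,y,r,np.median(q[:,2])],4),len(q)
def rect(q):
    return cv2.minAreaRect(q[:,:2].astype(np.float32))
E
python3 - <<'E'
from h import *
T=dict(np.load("top0.npz"));S=dict(np.load("scene0.npz"));PT=cloud(T);PS=cloud(S)
at=lambda P,x,y:np.round(P[int(y*.7),int(x*.7)],3)
for n,x,y in[("trayc",148,342),("panc",625,347),("s1",284,362),("s2",392,266),("gauge",275,243),("stand",304,266),("ctr",530,220),("wheel",520,246),("b1",340,309),("b2",448,312),("card3",395,374),("card4",500,367),("pink",198,220),("lean",220,140),("table",450,450)]: print(n,at(PT,x,y))
# blobs in height map
for nm,P in(("top",PT),("scene",PS)):
    m=((P[...,2]>.03)&(P[...,0]>.2)&(P[...,0]<.85)&(abs(P[...,1])<.6)).astype(np.uint8)
    n,l,st,_=cv2.connectedComponentsWithStats(m)
    for i in range(1,n):
        if st[i,4]>40:
            q=P[l==i]; print(nm,st[i],"xmin",q.min(0).round(3),"max",q.max(0).round(3))
cv2.imwrite("pics/lean.png",np.hstack([cv2.resize(T["frame"][60:180,100:260,::-1],None,fx=2.5,fy=2.5),cv2.resize(S["frame"][180:300,300:460,::-1],None,fx=2.5,fy=2.5)]))
E
```

```text
trayc [0.476 0.388 0.004]
panc [ 0.49  -0.362  0.001]
s1 [0.451 0.173 0.   ]
s2 [ 0.609  0.006 -0.001]
gauge [0.609 0.167 0.139]
stand [0.593 0.139 0.059]
ctr [ 0.67  -0.203  0.068]
wheel [ 0.627 -0.186  0.079]
b1 [0.535 0.086 0.017]
b2 [ 0.534 -0.083  0.017]
card3 [ 0.438 -0.003  0.   ]
card4 [ 0.453 -0.168 -0.001]
pink [0.641 0.281 0.129]
lean [0.782 0.273 0.079]
table [ 0.323 -0.092 -0.   ]
top [ 122   73   77   55 2493] xmin [0.719 0.177 0.03 ] max [0.84  0.342 0.084]
top [ 335   81  111   43 3389] xmin [ 0.745 -0.37   0.03 ] max [ 0.845 -0.126  0.084]
top [ 236   85   70   50 1786] xmin [ 0.72 -0.06  0.03] max [0.835 0.096 0.049]
top [ 319  142   65   62 3048] xmin [ 0.569 -0.228  0.03 ] max [ 0.695 -0.094  0.083]
top [131 147  26  24 394] xmin [0.626 0.265 0.033] max [0.661 0.3   0.132]
top [ 179  159   40   40 1473] xmin [0.57  0.129 0.03 ] max [0.654 0.212 0.141]
top [261 171  25  28 516] xmin [ 0.574 -0.019  0.03 ] max [0.628 0.033 0.073]
top [180 239  31  27 572] xmin [0.423 0.14  0.031] max [0.476 0.194 0.088]
scene [303 141  22  29 511] xmin [0.423 0.138 0.03 ] max [0.478 0.192 0.091]
scene [388 165  20  32 370] xmin [0.625 0.263 0.03 ] max [0.663 0.3   0.132]
scene [ 329  173   46   48 1224] xmin [0.57  0.127 0.03 ] max [0.654 0.211 0.143]
scene [ 391  204   73   43 2017] xmin [0.719 0.177 0.03 ] max [0.84  0.341 0.086]
scene [284 211  23  28 520] xmin [ 0.575 -0.022  0.03 ] max [0.629 0.033 0.075]
scene [ 208  235   67   67 2811] xmin [ 0.568 -0.229  0.03 ] max [ 0.695 -0.096  0.085]
scene [ 315  250   54   66 1705] xmin [ 0.721 -0.062  0.03 ] max [0.837 0.097 0.052]
scene [ 188  307  110   97 4205] xmin [ 0.744 -0.371  0.03 ] max [ 0.845 -0.126  0.086]
scene [ 86 336  32  41 220] xmin [ 0.593 -0.517  0.03 ] max [ 0.689 -0.471  0.035]
scene [ 68 340  20  36 152] xmin [ 0.592 -0.569  0.03 ] max [ 0.65  -0.517  0.035]
scene [ 74 371  32  14 134] xmin [ 0.651 -0.565  0.03 ] max [ 0.691 -0.507  0.034]
```

View pics/lean.png

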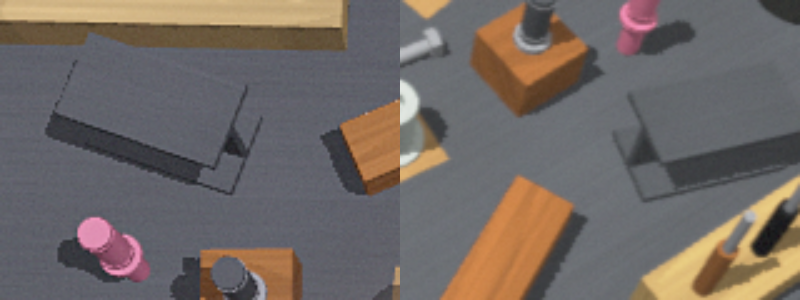

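The crop shows only shadow and a support under the grey shelf, so no spacer is hidden there. That leaves two spacers, about 85 mm and 70 mm tall. Now the fine centres.

```bash
python3 - <<'E'
from h import *
for n in("top","scene"):
    d=dict(np.load(n+"0.npz"));P=cloud(d)
    print(n)
    for nm,c,lo,hi,r in[("s1top",(.45,.167),.078,.1,.04),("s2top",(.601,.006),.063,.085,.04),("s1flange",(.45,.167),.003,.012,.045),("s2flange",(.601,.006),.003,.012,.045),("gtop",(.612,.17),.13,.15,.05),("gcollar",(.612,.17),.063,.071,.025)]:
        print(nm,cen(circ(P,lo,hi,c,r)))
    print("stand",rect(circ(P,.056,.063,(.612,.17),.06)))
    q=circ(P,.066,.073,(.632,-.161),.1);print("counter",rect(q),np.median(q[:,2]))
    q=circ(P,.074,.09,(.632,-.161),.1);print("wheel",rect(q),q.max(0),q[:,2].max())
    q=circ(P,.012,.022,(.476,.388),.16);print("tray",rect(q))
    q=circ(P,.012,.024,(.49,-.362),.14);print("pan",cen(q))
    for b,c in(("b1",(.535,.086)),("b2",(.534,-.083))): print(b,rect(circ(P,.006,.03,c,.045)))
E
```

```text
top
s1top (array([0.4494, 0.1666, 0.0272, 0.0841]), 414)
s2top (array([0.6017, 0.0063, 0.027 , 0.0689]), 380)
s1flange (array([0.4501, 0.1664, 0.0439, 0.0054]), 258)
s2flange (array([0.6031, 0.0054, 0.0433, 0.0052]), 241)
gtop (array([0.6119, 0.1697, 0.0147, 0.137 ]), 162)
gcollar (array([0.6112, 0.1703, 0.0197, 0.0673]), 81)
stand ((0.6121127605438232, 0.17094680666923523), (0.08104380965232849, 0.08108017593622208), 2.324713706970215)
counter ((0.6321088075637817, -0.1618361473083496), (0.12017170339822769, 0.11132129281759262), 81.60350036621094) 0.06921293292359432
wheel ((0.6307780146598816, -0.1609269380569458), (0.10630396753549576, 0.10203635692596436), 79.23607635498047) [ 0.68056004 -0.10403094  0.08300713] 0.08300713342018573
tray ((0.47533297538757324, 0.3820432722568512), (0.19304879009723663, 0.19026421010494232), 84.39303588867188)
pan (array([ 0.487 , -0.3584,  0.1123,  0.0169]), 935)
b1 ((0.5332353115081787, 0.08431683480739594), (0.056324660778045654, 0.022938881069421768), 80.94193267822266)
b2 ((0.535247266292572, -0.08392184972763062), (0.023179469630122185, 0.05
[... 473 characters left out ...]
8433838)
counter ((0.6316968202590942, -0.16178423166275024), (0.12110773473978043, 0.1129668802022934), 81.37605285644531) 0.07062016807391658
wheel ((0.6321316957473755, -0.1628182977437973), (0.119052454829216, 0.1033601462841034), 81.60755157470703) [ 0.68939911 -0.10178294  0.08506592] 0.08506592179096562
tray ((0.4739341139793396, 0.38063061237335205), (0.19608654081821442, 0.19496265053749084), 84.42646026611328)
pan (array([ 0.4857, -0.3573,  0.1136,  0.0183]), 874)
b1 ((0.5259313583374023, 0.0858921930193901), (0.057632893323898315, 0.03793538734316826), 75.46385955810547)
b2 ((0.5362948179244995, -0.08357024192810059), (0.053133703768253326, 0.04764805734157562), 66.06009674072266)
```

```bash
cat > go.py <<'E'
import sys,numpy as np
from rig import telemetry
s=telemetry.observe();R=s["tool_rot"];p=s["position"]
print("t",s["time_s"].round(2) if hasattr(s["time_s"],'round') else s["time_s"],"p",p.round(4),"F",s["ft_force"].round(2),"w",round(s["grip_width"],4),s["gripper_force"],"q",s["q"].round(0),"yaw y",np.degrees(np.arctan2(R[1,1],R[0,1])).round(1))
a=list(map(float,sys.argv[1:]))
for i in range(0,len(a),3):
    t=np.array(a[i:i+3]);print("to",t,"local mm",(R.T@(t-p)*1000).round(1));p=t
E
python3 go.py .612 .17 .231 .612 .17 .091 .612 .17 .18 .6017 .0062 .18
```

```text
t 0.1 p [0.123  0.5358 0.2308] F [-0.52  0.53  0.56] w 0.0855 0.0 q [ 65.  22.  74.   0.  84. -12.] yaw y 77.1
to [0.612 0.17  0.231] local mm [-5.585e+02 -2.470e+02 -1.000e-01]
to [0.612 0.17  0.091] local mm [ -0.    0.2 140. ]
to [0.612 0.17  0.18 ] local mm [  0.   -0.1 -89. ]
to [0.6017 0.0062 0.18  ] local mm [ -26.6 -161.9    0.2]
```

apply_moves(
  series=[
    [-46.5,-20.6,0,0,0,0,1],
    [-46.5,-20.6,0,0,0,0,1],
    [-46.5,-20.6,0,0,0,0,1],
    [-46.5,-20.6,0,0,0,0,1],
    [-46.5,-20.6,0,0,0,0,1],
    [-46.5,-20.6,0,0,0,0,1],
    [-46.5,-20.6,0,0,0,0,1],
    [-46.5,-20.6,0,0,0,0,1],
    [-46.5,-20.6,0,0,0,0,1],
    [-46.5,-20.6,0,0,0,0,1],
    [-46.5,-20.6,0,0,0,0,1],
    [-46.5,-20.6,0,0,0,0,1],
  ],
  grip_force=40,
)

```text
time_s: 1.6
position: [0.6127, 0.169, 0.2309]
tool_rot: [[-0.975, 0.224, -0.001], [0.224, 0.975, -0.0], [0.001, -0.0, -1.0]]
ft_force: [0.5, 0.4, 0.1]
grip_width: 0.0852
gripper_force: 0.0
```

```bash
python3 go.py .612 .17 .231 .612 .17 .091
```

```text
t 1.6 p [0.6127 0.169  0.2309] F [0.53 0.41 0.06] w 0.0852 0.0 q [  5.  31.  59.   0.  90. -72.] yaw y 77.1
to [0.612 0.17  0.231] local mm [ 0.9  0.8 -0.1]
to [0.612 0.17  0.091] local mm [-1.0e-01  0.0e+00  1.4e+02]
```

Arrived. I'll descend and grip, then lift.

apply_moves(
  series=[
    [0.5,0.5,45,0,0,0,1],
    [0,0,45,0,0,0,1],
    [0,0,30,0,0,0,1],
    [0,0,20,0,0,0,1],
    [0,0,0,0,0,0,0],
    [0,0,0,0,0,0,0],
    [0,0,0,0,0,0,0],
    [0,0,0,0,0,0,0],
    [0,0,0,0,0,0,0],
    [0,0,0,0,0,0,0],
  ],
  grip_force=60,
)

```text
time_s: 2.85
position: [0.6117, 0.1709, 0.0925]
tool_rot: [[-0.975, 0.224, 0.002], [0.224, 0.975, 0.0], [-0.002, 0.001, -1.0]]
ft_force: [-0.8, 0.9, 6.8]
grip_width: 0.0267
gripper_force: 58.7
```

apply_moves(
  series=[
    [0,0,-20,0,0,0,0],
    [0,0,-40,0,0,0,0],
    [0,0,-40,0,0,0,0],
    [0,0,0,0,0,0,0],
    [0,0,0,0,0,0,0],
  ],
)

```text
time_s: 3.48
position: [0.6105, 0.1707, 0.1897]
tool_rot: [[-0.975, 0.224, -0.003], [0.224, 0.975, -0.0], [0.003, -0.001, -1.0]]
ft_force: [-0.4, 0.7, -3.4]
grip_width: 0.0268
gripper_force: 59.3
```

```bash
cat > snap.py <<'E'
import sys
from rig import get_image
from h import *
D={n:get_image(n) for n in("top","scene")}
for n in D: np.savez(f"{sys.argv[1]}_{n}.npz",**D[n])
E
python3 snap.py a; python3 - <<'E'
from h import *
from rig import telemetry
p=telemetry.observe()["position"];print(p)
for n in("top","scene"):
    P=cloud(dict(np.load(f"a_{n}.npz")))
    for lo,hi in((.112,.125),(.125,.14),(.14,.155),(.158,.168),(.166,.17)):
        q=circ(P,lo,hi,p[:2],.03)
        if len(q)>5: print(n,lo,cen(q),q.mean(0).round(4))
    print(circ(P,.09,.3,p[:2],.02)[:,2].min(), cen(circ(P,.063,.085,(.601,.006),.04)),cen(circ(P,.078,.1,(.45,.167),.04)))
E
python3 go.py .6016 .0062 .1925
```

```text
[0.6105492  0.17066264 0.18933116]
top 0.112 (array([0.6062, 0.1634, 0.0073, 0.1167]), 13) [0.6047 0.1621 0.1167]
top 0.125 (array([0.6052, 0.1617, 0.0052, 0.1294]), 9) [0.6043 0.1614 0.1292]
top 0.158 (array([0.602 , 0.1553, 0.0051, 0.1636]), 14) [0.6023 0.1554 0.163 ]
0.10777530432482807 (array([0.6016, 0.0068, 0.0272, 0.0689]), 381) (array([0.4493, 0.1672, 0.0272, 0.0841]), 416)
scene 0.112 (array([0.6112, 0.1685, 0.0113, 0.1178]), 29) [0.6161 0.1639 0.1183]
scene 0.125 (array([0.6113, 0.1678, 0.0111, 0.1311]), 39) [0.6152 0.1631 0.1317]
scene 0.14 (array([0.6134, 0.1655, 0.0097, 0.1428]), 19) [0.6161 0.1626 0.1437]
scene 0.158 (array([0.6111, 0.1686, 0.0188, 0.1647]), 82) [0.6167 0.1628 0.1643]
scene 0.166 (array([0.6113, 0.1684, 0.0186, 0.1669]), 27) [0.6174 0.1648 0.1674]
0.10845060893440195 (array([0.6029, 0.006 , 0.0283, 0.0701]), 306) (array([0.4499, 0.1667, 0.0294, 0.0852]), 241)
t 3.575 p [0.6105 0.1707 0.1893] F [ 0.37  1.1  -2.95] w 0.0266 59.2624694108963 q [  5.  32.  64.  -0.  84. -72.] yaw y 77.1
to [0.6016 0.0062 0.1925] local mm [ -28.1 -162.3   -3.1]
```

apply_moves(
  series=[
    [-4,-23,0,0,0,0,0],
    [-8,-47,0,0,0,0,0],
    [-8,-47,0,0,0,0,0],
    [-5,-28,0,0,0,0,0],
    [-3,-17,0,0,0,0,0],
    [0,0,10,0,0,0,0],
    [0,0,10,0,0,0,0],
    [0,0,0,0,0,0,0],
    [0,0,0,0,0,0,0],
  ],
)

```text
time_s: 4.7
position: [0.6024, 0.0073, 0.1713]
tool_rot: [[-0.975, 0.223, 0.0], [0.223, 0.975, 0.0], [-0.0, 0.0, -1.0]]
ft_force: [0.1, 0.7, -3.0]
grip_width: 0.0265
gripper_force: 59.5
```

```bash
python3 snap.py b; python3 - <<'E'
from h import *
from rig import telemetry
p=telemetry.observe()["position"]
for n in("top","scene"):
    P=cloud(dict(np.load(f"b_{n}.npz")))
    q=circ(P,.1,.125,p[:2],.03);print(n,cen(q),q[:,:2].min(0),q[:,:2].max(0))
    q=circ(P,.135,.15,p[:2],.03);print(n,cen(q))
    print(cen(circ(P,.063,.08,(.601,.006),.04)),cen(circ(P,.078,.1,(.45,.167),.04)))
E
python3 go.py .6018 .0064 .17
```

```text
t 4.8 p [0.6024 0.007  0.1716] F [-0.09  0.17 -2.14] w 0.0268 59.535353779792786 q [-11.  30.  71.   0.  79. -88.] yaw y 77.1
to [0.6018 0.0064 0.17  ] local mm [ 0.5 -0.8  1.6]
  return _methods._mean(a, axis=axis, dtype=dtype,
  ret = ret.dtype.type(ret / rcount)
Traceback (most recent call last):
ValueError: zero-size array to reduction operation minimum which has no identity
```

apply_moves(
  series=[
    [0.5,-0.8,8,0,0,0,0],
    [0,0,8,0,0,0,0],
    [0,0,4,0,0,0,0],
    [0,0,4,0,0,0,0],
    [0,0,0,0,0,0,0],
    [0,0,0,0,0,0,0],
  ],
)

```text
time_s: 5.55
position: [0.6017, 0.0059, 0.1475]
tool_rot: [[-0.975, 0.224, 0.0], [0.224, 0.975, -0.0], [-0.0, 0.0, -1.0]]
ft_force: [-0.1, -0.6, -2.9]
grip_width: 0.0271
gripper_force: 59.5
```

apply_moves(
  series=[
    [0,0,3,0,0,0,0],
    [0,0,3,0,0,0,0],
    [0,0,2,0,0,0,0],
    [0,0,2,0,0,0,0],
    [0,0,2,0,0,0,0],
    [0,0,0,0,0,0,0],
  ],
)

```text
time_s: 6.3
position: [0.6027, 0.0057, 0.1395]
tool_rot: [[-0.975, 0.224, 0.006], [0.224, 0.975, -0.001], [-0.006, -0.0, -1.0]]
ft_force: [-5.6, 0.7, 23.5]
grip_width: 0.0267
gripper_force: 62.5
```

The plug stopped at 12 mm with 23 N of resistance, so s70 fails. On to s85.

apply_moves(
  series=[
    [0,0,-10,0,0,0,0],
    [0,0,-30,0,0,0,0],
    [0,0,-40,0,0,0,0],
    [0,0,0,0,0,0,0],
  ],
)

```text
time_s: 6.8
position: [0.6027, 0.0058, 0.2181]
tool_rot: [[-0.975, 0.224, 0.006], [0.224, 0.975, -0.001], [-0.006, 0.0, -1.0]]
ft_force: [0.4, -0.0, -3.1]
grip_width: 0.0268
gripper_force: 59.6
```

```bash
python3 go.py .4498 .1667 .213
```

```text
t 6.8 p [0.6027 0.0058 0.2181] F [ 0.41 -0.03 -3.06] w 0.0268 59.64233636856079 q [-11.  28.  67.   0.  85. -88.] yaw y 77.1
to [0.4498 0.1667 0.213 ] local mm [185.  122.6   4.1]
```

apply_moves(
  series=[
    [20,13,0,0,0,0,0],
    [40,27,0,0,0,0,0],
    [40,27,0,0,0,0,0],
    [40,27,0,0,0,0,0],
    [30,19.5,0,0,0,0,0],
    [15,9,0,0,0,0,0],
    [0,0,10,0,0,0,0],
    [0,0,10,0,0,0,0],
    [0,0,0,0,0,0,0],
    [0,0,0,0,0,0,0],
  ],
)

```text
time_s: 8.05
position: [0.4492, 0.1663, 0.1952]
tool_rot: [[-0.974, 0.225, -0.0], [0.225, 0.974, -0.0], [0.0, -0.0, -1.0]]
ft_force: [-0.7, -0.1, -2.1]
grip_width: 0.0265
gripper_force: 59.6
```

```bash
python3 snap.py c; python3 - <<'E'
from h import *
from rig import telemetry
P0=dict(np.load("c_top.npz"))
for n in("top","scene"):
    d=dict(np.load(f"c_{n}.npz"));P=cloud(d)
    for c,lo,hi in(((.45,.167),.078,.092),((.601,.006),.063,.08)):
        q=circ(P,lo,hi,c,.04);print(n,cen(q) if len(q)>20 else len(q))
S=dict(np.load("c_scene.npz"))["frame"][100:240,240:400,::-1];T=P0["frame"][190:330,130:290,::-1]
cv2.imwrite("pics/c.png",np.hstack([cv2.resize(S,None,fx=2.5,fy=2.5),cv2.resize(T,None,fx=2.5,fy=2.5)]))
E
python3 go.py .4498 .1667 .17
```

```text
top (array([0.4495, 0.1664, 0.0266, 0.0841]), 110)
top (array([0.6017, 0.0067, 0.0272, 0.0687]), 380)
scene (array([0.4509, 0.1661, 0.0286, 0.085 ]), 216)
scene (array([0.6015, 0.0057, 0.0276, 0.0704]), 299)
t 8.15 p [0.4491 0.1665 0.1955] F [ 0.83  0.01 -2.04] w 0.0267 59.62907373905182 q [  6.  17.  89.  -0.  75. -71.] yaw y 77.0
to [0.4498 0.1667 0.17  ] local mm [-0.6  0.3 25.5]
```

View pics/c.png

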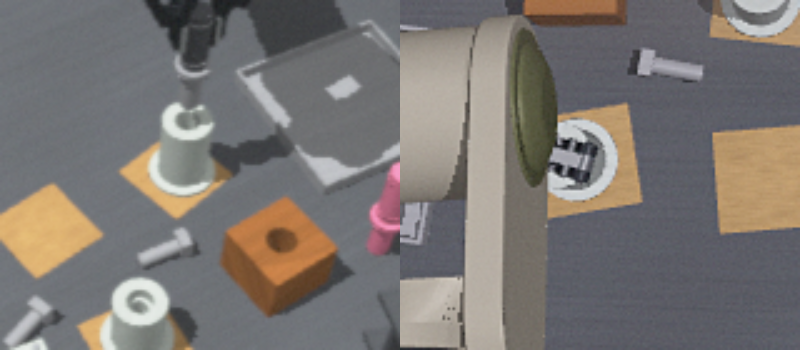

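The view is clear: the plug hangs over the s85 bore, at about (190,115) in the left crop, and s70 hasn't moved.

apply_moves(
  series=[
    [-0.5,0,10,0,0,0,0],
    [0,0,10,0,0,0,0],
    [0,0,5,0,0,0,0],
    [0,0,4,0,0,0,0],
    [0,0,3,0,0,0,0],
    [0,0,0,0,0,0,0],
    [0,0,0,0,0,0,0],
  ],
)

```text
time_s: 9.02
position: [0.4493, 0.1667, 0.1635]
tool_rot: [[-0.975, 0.224, 0.0], [0.224, 0.975, 0.0], [-0.0, 0.0, -1.0]]
ft_force: [0.8, 1.1, -3.0]
grip_width: 0.0269
gripper_force: 59.6
```

apply_moves(
  series=[
    [0,0,3,0,0,0,0],
    [0,0,3,0,0,0,0],
    [0,0,2,0,0,0,0],
    [0,0,2,0,0,0,0],
    [0,0,0,0,0,0,0],
  ],
)

```text
time_s: 9.65
position: [0.4492, 0.1666, 0.1532]
tool_rot: [[-0.975, 0.224, -0.0], [0.224, 0.975, -0.0], [0.0, -0.0, -1.0]]
ft_force: [-1.0, -0.1, -2.7]
grip_width: 0.0267
gripper_force: 59.6
```

apply_moves(
  series=[
    [0,0,4,0,0,0,0],
    [0,0,4,0,0,0,0],
    [0,0,4,0,0,0,0],
    [0,0,0,0,0,0,0],
  ],
)

```text
time_s: 10.15
position: [0.449, 0.1666, 0.141]
tool_rot: [[-0.975, 0.224, -0.001], [0.224, 0.975, -0.0], [0.001, -0.0, -1.0]]
ft_force: [-0.3, 0.5, -2.4]
grip_width: 0.0266
gripper_force: 59.6
```

The plug has gone past the pinch depth. Carrying on to the collar, with small final steps.

apply_moves(
  series=[
    [0,0,6,0,0,0,0],
    [0,0,6,0,0,0,0],
    [0,0,5,0,0,0,0],
    [0,0,3,0,0,0,0],
    [0,0,2,0,0,0,0],
    [0,0,2,0,0,0,0],
    [0,0,1,0,0,0,0],
    [0,0,0,0,0,0,0],
  ],
)

```text
time_s: 11.15
position: [0.4495, 0.1666, 0.117]
tool_rot: [[-0.975, 0.224, 0.001], [0.224, 0.975, -0.0], [-0.001, 0.0, -1.0]]
ft_force: [-1.0, -0.2, 4.7]
grip_width: 0.0269
gripper_force: 60.4
```

s85 passes. Lifting out and returning the gauge to its stand.

apply_moves(
  series=[
    [0,0,-15,0,0,0,0],
    [0,0,-40,0,0,0,0],
    [0,0,-40,0,0,0,0],
    [0,0,0,0,0,0,0],
  ],
)

```text
time_s: 11.65
position: [0.4502, 0.1668, 0.2136]
tool_rot: [[-0.975, 0.224, 0.006], [0.224, 0.975, 0.001], [-0.005, 0.002, -1.0]]
ft_force: [-0.5, 0.1, -3.0]
grip_width: 0.0269
gripper_force: 59.7
```

```bash
python3 go.py .6117 .1705 .21
```

```text
t 11.65 p [0.4502 0.1668 0.2136] F [-0.5   0.09 -2.98] w 0.0269 59.666701555252075 q [  6.  16.  87.   0.  77. -71.] yaw y 77.1
to [0.6117 0.1705 0.21  ] local mm [-156.5   39.7    4.5]
```

apply_moves(
  series=[
    [-20,5,0,0,0,0,0],
    [-45,11.5,0,0,0,0,0],
    [-45,11.5,0,0,0,0,0],
    [-30,7.5,0,0,0,0,0],
    [-16.5,4.2,0,0,0,0,0],
    [0,0,20,0,0,0,0],
    [0,0,20,0,0,0,0],
    [0,0,15,0,0,0,0],
    [0,0,0,0,0,0,0],
  ],
)

```text
time_s: 12.78
position: [0.6099, 0.1702, 0.1545]
tool_rot: [[-0.975, 0.224, -0.004], [0.224, 0.975, -0.0], [0.003, -0.001, -1.0]]
ft_force: [0.1, 0.7, -3.1]
grip_width: 0.0265
gripper_force: 59.7
```

```bash
python3 go.py .6117 .1705 .0935
```

```text
t 12.775 p [0.6099 0.1702 0.1545] F [ 0.06  0.74 -3.08] w 0.0265 59.699265360832214 q [  5.  34.  67.   0.  80. -72.] yaw y 77.1
to [0.6117 0.1705 0.0935] local mm [-1.9  0.7 60.9]
```

apply_moves(
  series=[
    [-1.5,0.5,5,0,0,0,0],
    [0,0,8,0,0,0,0],
    [0,0,10,0,0,0,0],
    [0,0,15,0,0,0,0],
    [0,0,12,0,0,0,0],
    [0,0,6,0,0,0,0],
    [0,0,3,0,0,0,0],
    [0,0,0,0,0,0,0],
  ],
)

```text
time_s: 13.78
position: [0.6123, 0.1705, 0.0974]
tool_rot: [[-0.975, 0.224, 0.0], [0.224, 0.975, -0.0], [-0.0, 0.0, -1.0]]
ft_force: [0.4, 0.4, -2.5]
grip_width: 0.0268
gripper_force: 59.7
```

apply_moves(
  series=[
    [0,0,2,0,0,0,0],
    [0,0,2,0,0,0,0],
    [0,0,1,0,0,0,0],
    [0,0,0,0,0,0,0],
  ],
)

```text
time_s: 14.28
position: [0.6122, 0.1704, 0.0926]
tool_rot: [[-0.975, 0.224, 0.0], [0.224, 0.975, -0.0], [-0.0, 0.0, -1.0]]
ft_force: [-0.9, -0.3, -0.3]
grip_width: 0.0268
gripper_force: 59.8
```

apply_moves(
  series=[
    [0,0,0,0,0,0,1],
    [0,0,0,0,0,0,1],
    [0,0,0,0,0,0,1],
    [0,0,0,0,0,0,1],
    [0,0,-15,0,0,0,1],
    [0,0,-45,0,0,0,1],
    [0,0,-45,0,0,0,1],
    [0,0,0,0,0,0,1],
  ],
)

```text
time_s: 15.28
position: [0.6136, 0.1707, 0.2024]
tool_rot: [[-0.975, 0.224, 0.009], [0.224, 0.975, 0.001], [-0.008, 0.003, -1.0]]
ft_force: [-0.0, -0.2, -0.9]
grip_width: 0.0852
gripper_force: 0.0
```

```bash
python3 snap.py d; python3 - <<'E'
from h import *
for n in("top","scene"):
    P=cloud(dict(np.load(f"d_{n}.npz")))
    for nm,c,lo,hi,r in(("g",(.612,.17),.13,.145,.03),("85",(.45,.167),.078,.092,.05),("70",(.601,.006),.063,.08,.05)):
        q=circ(P,lo,hi,c,r);print(n,nm,cen(q) if len(q)>20 else len(q))
E
python3 go.py .4497 .1667 .2 .4497 .1667 .035
```

```text
top g (array([0.6126, 0.164 , 0.0126, 0.1364]), 56)
top 85 (array([0.4495, 0.1668, 0.0272, 0.084 ]), 417)
top 70 (array([0.6018, 0.0067, 0.0271, 0.0689]), 379)
scene g (array([0.6126, 0.1696, 0.0156, 0.1379]), 112)
scene 85 (array([0.4489, 0.1669, 0.0288, 0.0852]), 241)
scene 70 (array([0.6022, 0.0061, 0.0287, 0.0703]), 305)
t 15.375 p [0.6121 0.1704 0.198 ] F [0.57 0.97 0.33] w 0.0853 0.0 q [  5.  32.  63.   0.  85. -72.] yaw y 77.1
to [0.4497 0.1667 0.2   ] local mm [157.4 -40.   -2.2]
to [0.4497 0.1667 0.035 ] local mm [ 1.00e-01 -0.00e+00  1.65e+02]
```

apply_moves(
  series=[
    [25,-6.5,0,0,0,0,1],
    [45,-11.5,0,0,0,0,1],
    [45,-11.5,0,0,0,0,1],
    [30,-7.5,0,0,0,0,1],
    [12.5,-3,0,0,0,0,1],
    [0,0,30,0,0,0,1],
    [0,0,30,0,0,0,1],
    [0,0,0,0,0,0,1],
  ],
)

```text
time_s: 16.38
position: [0.4493, 0.1665, 0.1356]
tool_rot: [[-0.975, 0.224, -0.005], [0.224, 0.975, -0.001], [0.004, -0.002, -1.0]]
ft_force: [0.2, 0.8, 0.9]
grip_width: 0.0855
gripper_force: 0.0
```

```bash
python3 go.py .4497 .1667 .035
```

```text
t 16.375 p [0.4493 0.1665 0.1356] F [0.2  0.77 0.87] w 0.0855 0.0 q [  6.  21.  94.  -0.  66. -71.] yaw y 77.0
to [0.4497 0.1667 0.035 ] local mm [ -0.8   0.4 100.6]
```

apply_moves(
  series=[
    [0,0,25,0,0,0,1],
    [0,0,35,0,0,0,1],
    [0,0,25,0,0,0,1],
    [0,0,15,0,0,0,1],
    [0,0,0,0,0,0,0],
    [0,0,0,0,0,0,0],
    [0,0,0,0,0,0,0],
    [0,0,0,0,0,0,0],
    [0,0,0,0,0,0,0],
  ],
)

```text
time_s: 17.5
position: [0.4506, 0.1667, 0.0384]
tool_rot: [[-0.975, 0.224, 0.003], [0.224, 0.975, 0.0], [-0.003, 0.001, -1.0]]
ft_force: [-0.1, -0.8, 6.3]
grip_width: 0.0563
gripper_force: 62.8
```

apply_moves(
  series=[
    [0,0,-10,0,0,0,0],
    [0,0,-30,0,0,0,0],
    [0,0,-30,0,0,0,0],
    [0,0,0,0,0,0,0],
  ],
)

```text
time_s: 18.0
position: [0.4505, 0.1669, 0.1091]
tool_rot: [[-0.975, 0.224, 0.004], [0.224, 0.975, 0.0], [-0.004, 0.001, -1.0]]
ft_force: [-0.5, 1.0, -3.6]
grip_width: 0.0556
gripper_force: 64.8
```

```bash
python3 go.py .472 .379 .105 .472 .379 .04
```

```text
t 18.0 p [0.4505 0.1669 0.1091] F [-0.53  1.04 -3.61] w 0.0556 64.83105204999447 q [  6.  23.  96.   0.  61. -71.] yaw y 77.1
to [0.472 0.379 0.105] local mm [ 26.5 211.6   4.3]
to [0.472 0.379 0.04 ] local mm [ 0.3 -0.1 65. ]
```

apply_moves(
  series=[
    [3,24,0,0,0,0,0],
    [6,47,0,0,0,0,0],
    [6,47,0,0,0,0,0],
    [6,47,0,0,0,0,0],
    [3.5,30,0,0,0,0,0],
    [2,17,0,0,0,0,0],
    [0,0,15,0,0,0,0],
    [0,0,20,0,0,0,0],
    [0,0,15,0,0,0,0],
    [0,0,8,0,0,0,0],
    [0,0,4,0,0,0,0],
    [0,0,0,0,0,0,0],
  ],
)

```text
time_s: 19.5
position: [0.4715, 0.3792, 0.0454]
tool_rot: [[-0.975, 0.224, 0.0], [0.224, 0.975, 0.0], [-0.0, 0.0, -1.0]]
ft_force: [-0.2, 0.2, -3.2]
grip_width: 0.056
gripper_force: 65.0
```

apply_moves(
  series=[
    [0,0,2,0,0,0,0],
    [0,0,1,0,0,0,0],
    [0,0,0,0,0,0,0],
  ],
)

```text
time_s: 19.88
position: [0.4716, 0.3794, 0.0428]
tool_rot: [[-0.975, 0.224, 0.001], [0.224, 0.975, 0.0], [-0.001, 0.0, -1.0]]
ft_force: [0.7, 0.6, -1.0]
grip_width: 0.0561
gripper_force: 65.4
```

Touching down. I'll release and lift.

apply_moves(
  series=[
    [0,0,0.5,0,0,0,0],
    [0,0,0,0,0,0,1],
    [0,0,0,0,0,0,1],
    [0,0,0,0,0,0,1],
    [0,0,0,0,0,0,1],
    [0,0,-15,0,0,0,1],
    [0,0,-45,0,0,0,1],
    [0,0,-50,0,0,0,1],
    [0,0,-40,0,0,0,1],
    [0,0,0,0,0,0,1],
  ],
)

```text
time_s: 21.12
position: [0.4724, 0.3799, 0.1963]
tool_rot: [[-0.975, 0.224, 0.007], [0.224, 0.975, 0.004], [-0.006, 0.005, -1.0]]
ft_force: [-0.5, 0.1, 0.4]
grip_width: 0.0855
gripper_force: 0.0
```

```bash
python3 snap.py e; python3 - <<'E'
from h import *
for n in("top","scene"):
    P=cloud(dict(np.load(f"e_{n}.npz")))
    for nm,c,lo,hi,r in(("85",(.472,.379),.082,.1,.05),("70",(.601,.006),.063,.08,.06)):
        q=circ(P,lo,hi,c,r);print(n,nm,cen(q) if len(q)>20 else len(q))
E
python3 go.py .6017 .0065 .193
```

```text
top 85 (array([0.4714, 0.3784, 0.028 , 0.0881]), 305)
top 70 (array([0.6019, 0.0063, 0.0271, 0.0687]), 381)
scene 85 (array([0.4683, 0.3769, 0.0294, 0.089 ]), 223)
scene 70 (array([0.6009, 0.0046, 0.0284, 0.0705]), 310)
t 21.225 p [0.4712 0.3792 0.1923] F [ 0.27 -0.72  0.  ] w 0.0855 0.0 q [ 28.  29.  69.   0.  82. -49.] yaw y 77.1
to [0.6017 0.0065 0.193 ] local mm [-210.7 -334.    -0.8]
```

apply_moves(
  series=[
    [-13,-21,0,0,0,0,1],
    [-26,-41.5,0,0,0,0,1],
    [-28,-44,0,0,0,0,1],
    [-28,-44,0,0,0,0,1],
    [-28,-44,0,0,0,0,1],
    [-28,-44,0,0,0,0,1],
    [-28,-44,0,0,0,0,1],
    [-20,-32,0,0,0,0,1],
    [-12,-19.5,0,0,0,0,1],
    [0,0,30,0,0,0,1],
    [0,0,30,0,0,0,1],
    [0,0,0,0,0,0,1],
  ],
)

```text
time_s: 22.72
position: [0.6009, 0.0072, 0.1296]
tool_rot: [[-0.975, 0.223, -0.006], [0.223, 0.975, 0.001], [0.006, -0.0, -1.0]]
ft_force: [-0.6, 0.4, 0.5]
grip_width: 0.0854
gripper_force: 0.0
```

```bash
python3 go.py .6017 .0065 .027
```

```text
t 22.725 p [0.6009 0.0072 0.1296] F [-0.58  0.38  0.48] w 0.0854 0.0 q [-11.  32.  75.   0.  74. -88.] yaw y 77.1
to [0.6017 0.0065 0.027 ] local mm [ -1.5  -0.5 102.6]
```

apply_moves(
  series=[
    [-0.5,-0.5,25,0,0,0,1],
    [0,0,35,0,0,0,1],
    [0,0,25,0,0,0,1],
    [0,0,16,0,0,0,1],
    [0,0,0,0,0,0,0],
    [0,0,0,0,0,0,0],
    [0,0,0,0,0,0,0],
    [0,0,0,0,0,0,0],
    [0,0,0,0,0,0,0],
  ],
)

```text
time_s: 23.85
position: [0.6035, 0.0058, 0.0323]
tool_rot: [[-0.975, 0.224, 0.003], [0.224, 0.975, -0.001], [-0.003, 0.0, -1.0]]
ft_force: [-0.8, 0.1, 6.9]
grip_width: 0.0546
gripper_force: 62.9
```

apply_moves(
  series=[
    [0,0,-10,0,0,0,0],
    [0,0,-40,0,0,0,0],
    [0,0,-45,0,0,0,0],
    [0,0,-35,0,0,0,0],
    [0,0,0,0,0,0,0],
  ],
)

```text
time_s: 24.48
position: [0.6034, 0.0058, 0.1635]
tool_rot: [[-0.975, 0.224, 0.005], [0.224, 0.975, -0.001], [-0.005, 0.0, -1.0]]
ft_force: [-0.4, 0.2, -2.8]
grip_width: 0.0546
gripper_force: 64.5
```

```bash
python3 go.py .4865 -.358 .155 .4865 -.358 .035
```

```text
t 24.475 p [0.6034 0.0058 0.1635] F [-0.38  0.18 -2.8 ] w 0.0546 64.47372050955892 q [-11.  30.  72.   0.  78. -88.] yaw y 77.1
to [ 0.4865 -0.358   0.155 ] local mm [  32.6 -380.8    8.3]
to [ 0.4865 -0.358   0.035 ] local mm [  0.6  -0.  120. ]
```

apply_moves(
  series=[
    [2,-22,0,0,0,0,0],
    [4,-45,0,0,0,0,0],
    [4,-50,0,0,0,0,0],
    [5,-55,0,0,0,0,0],
    [5,-55,0,0,0,0,0],
    [4,-55,0,0,0,0,0],
    [4,-48,0,0,0,0,0],
    [3,-32,0,0,0,0,0],
    [1.5,-18.8,0,0,0,0,0],
    [0,0,40,0,0,0,0],
    [0,0,40,0,0,0,0],
    [0,0,0,0,0,0,0],
  ],
)

```text
time_s: 25.98
position: [0.4842, -0.3564, 0.0777]
tool_rot: [[-0.975, 0.224, -0.005], [0.224, 0.975, 0.006], [0.006, 0.004, -1.0]]
ft_force: [0.6, 0.4, -1.9]
grip_width: 0.0547
gripper_force: 64.7
```

```bash
python3 go.py .4865 -.358 .037
```

```text
t 25.975 p [ 0.4842 -0.3564  0.0777] F [ 0.57  0.44 -1.93] w 0.0547 64.68182254582644 q [ -48.   35.   78.    0.   67. -125.] yaw y 77.1
to [ 0.4865 -0.358   0.037 ] local mm [-2.8 -1.3 40.7]
```

apply_moves(
  series=[
    [0,0,18,0,0,0,0],
    [0,0,12,0,0,0,0],
    [0,0,6,0,0,0,0],
    [0,0,3,0,0,0,0],
    [0,0,1.5,0,0,0,0],
    [0,0,0,0,0,0,0],
  ],
)

```text
time_s: 26.72
position: [0.4858, -0.3581, 0.0406]
tool_rot: [[-0.975, 0.224, 0.0], [0.224, 0.975, -0.0], [-0.0, -0.0, -1.0]]
ft_force: [0.1, 0.3, -2.3]
grip_width: 0.0547
gripper_force: 64.8
```

apply_moves(
  series=[
    [0,0,2,0,0,0,0],
    [0,0,1.5,0,0,0,0],
    [0,0,1,0,0,0,0],
    [0,0,0,0,0,0,0],
  ],
)

```text
time_s: 27.22
position: [0.4858, -0.358, 0.0364]
tool_rot: [[-0.975, 0.224, 0.0], [0.224, 0.975, -0.0], [-0.001, -0.0, -1.0]]
ft_force: [-1.0, 1.7, 4.5]
grip_width: 0.0545
gripper_force: 65.5
```

apply_moves(
  series=[
    [0,0,0,0,0,0,1],
    [0,0,0,0,0,0,1],
    [0,0,0,0,0,0,1],
    [0,0,0,0,0,0,1],
    [0,0,-15,0,0,0,1],
    [0,0,-45,0,0,0,1],
    [0,0,-50,0,0,0,0.5],
    [0,0,0,0,0,0,0],
  ],
)

```text
time_s: 28.22
position: [0.4869, -0.3592, 0.151]
tool_rot: [[-0.975, 0.224, 0.006], [0.224, 0.975, -0.007], [-0.008, -0.005, -1.0]]
ft_force: [-0.0, -0.5, -1.0]
grip_width: 0.0517
gripper_force: 0.0
```

```bash
python3 snap.py f; python3 - <<'E'
from h import *
for n in("top","scene"):
    d=dict(np.load(f"f_{n}.npz"));P=cloud(d)
    for nm,c,lo,hi,r in(("85",(.472,.379),.082,.1,.05),("70",(.486,-.358),.068,.085,.06),("g",(.612,.17),.13,.145,.03)):
        q=circ(P,lo,hi,c,r);print(n,nm,cen(q) if len(q)>20 else len(q))
cv2.imwrite("pics/f.png",cv2.resize(d["frame"][...,::-1],(800,600)))
E
python3 go.py .6284 -.1855 .14
```

```text
top 85 (array([0.4701, 0.3788, 0.0274, 0.0878]), 431)
top 70 (array([ 0.4872, -0.3437,  0.0223,  0.073 ]), 135)
top g (array([0.6123, 0.1702, 0.0145, 0.1368]), 158)
scene 85 (array([0.472 , 0.379 , 0.0293, 0.089 ]), 215)
scene 70 (array([ 0.4843, -0.3582,  0.0285,  0.0744]), 350)
scene g (array([0.613 , 0.1686, 0.0143, 0.1385]), 111)
t 28.325 p [ 0.4856 -0.3579  0.1466] F [-0.53 -0.84 -0.16] w 0.0361 0.0 q [ -48.   31.   73.   -0.   76. -125.] yaw y 77.1
to [ 0.6284 -0.1855  0.14  ] local mm [-100.5  199.9    6.5]
```

View pics/f.png

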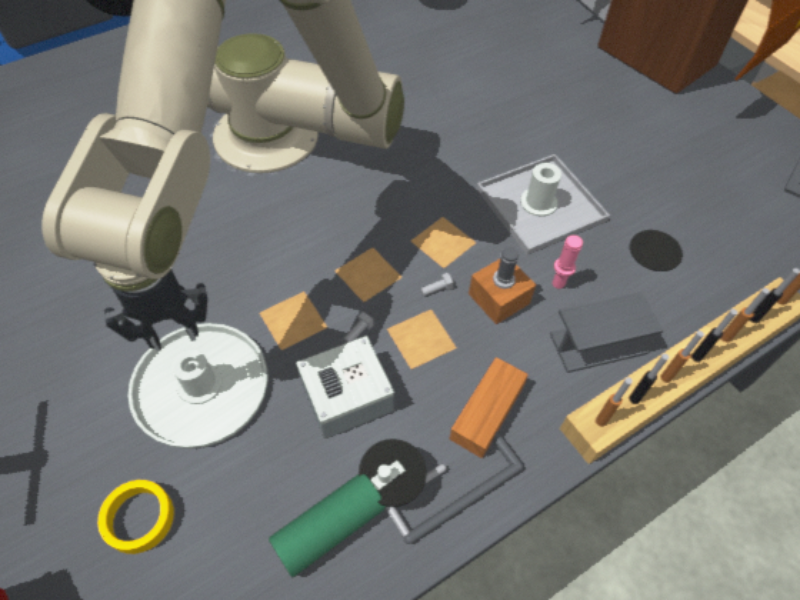

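s85 stands in the tray at (543,190), s70 stands in the pan at (195,375), and the gauge is in its stand at (505,270). Next is the wheel: it has to roll about 4.19 rad towards −x, which is about 151 mm at the rim.

apply_moves(
  series=[
    [-12,20,0,0,0,0,0],
    [-25,43,0,0,0,0,0],
    [-25,43,0,0,0,0,0],
    [-25,43,0,0,0,0,0],
    [-18,32,0,0,0,0,0],
    [-10.5,20,0,0,0,0,0],
    [0,0,25,0,0,0,0],
    [0,0,20,0,0,0,0],
    [0,0,0,0,0,0,0],
    [0,0,0,0,0,0,0],
  ],
)

```text
time_s: 29.58
position: [0.6434, -0.1884, 0.1015]
tool_rot: [[-0.975, 0.224, 0.001], [0.224, 0.975, -0.0], [-0.001, -0.0, -1.0]]
ft_force: [-0.3, 0.3, 0.7]
grip_width: -0.0001
gripper_force: 0.0
```

```bash
python3 go.py .6432 -.1877 .08
```

```text
t 29.575 p [ 0.6434 -0.1884  0.1015] F [-0.27  0.29  0.66] w -0.0001 0.0 q [ -26.   40.   64.   -0.   76. -103.] yaw y 77.0
to [ 0.6432 -0.1877  0.08  ] local mm [ 0.3  0.6 21.5]
```

apply_moves(
  series=[
    [0,0,12,0,0,0,0],
    [0,0,7,0,0,0,0],
    [0,0,3.5,0,0,0,0],
    [0,0,0,0,0,0,0],
  ],
)

```text
time_s: 30.08
position: [0.6439, -0.188, 0.0791]
tool_rot: [[-0.975, 0.224, 0.002], [0.224, 0.975, -0.001], [-0.002, -0.0, -1.0]]
ft_force: [0.9, 0.4, 3.8]
grip_width: 0.0003
gripper_force: 1.8
```

Contact at z = 79 mm. I'll press about 1.5 mm more and drag 28 mm.

apply_moves(
  series=[
    [0,0,1.5,0,0,0,0],
    [4,-0.3,0,0,0,0,0],
    [6,-0.5,0,0,0,0,0],
    [6,-0.5,0,0,0,0,0],
    [6,-0.5,0,0,0,0,0],
    [6,-0.5,0,0,0,0,0],
    [0,0,0,0,0,0,0],
  ],
)

```text
time_s: 30.95
position: [0.6161, -0.184, 0.0791]
tool_rot: [[-0.975, 0.224, 0.003], [0.224, 0.975, -0.001], [-0.004, -0.001, -1.0]]
ft_force: [-3.0, 2.2, 14.3]
grip_width: -0.0
gripper_force: 7.2
```

apply_moves(
  series=[
    [0,0,-8,0,0,0,0],
    [-14,1.1,0,0,0,0,0],
    [-14,1.2,0,0,0,0,0],
    [0,0,0,0,0,0,0],
  ],
)

```text
time_s: 31.45
position: [0.6435, -0.188, 0.0844]
tool_rot: [[-0.975, 0.224, -0.0], [0.224, 0.975, 0.0], [0.0, -0.0, -1.0]]
ft_force: [-0.0, 0.3, -0.8]
grip_width: -0.0001
gripper_force: 0.0
```

```bash
python3 snap.py w; python3 - <<'E'
from h import *
S=dict(np.load("w_scene.npz"))["frame"][225:310,200:285,::-1];T=dict(np.load("w_top.npz"))["frame"][135:205,310:395,::-1]
cv2.imwrite("pics/w.png",np.hstack([cv2.resize(S,(390,390)),cv2.resize(T,(390,390))]))
E
python3 go.py .6432 -.1877 .08
```

```text
t 31.55 p [ 0.6428 -0.1878  0.0845] F [ 0.33 -0.87 -0.52] w -0.0002 0.0 q [ -26.   41.   65.   -0.   74. -103.] yaw y 77.1
to [ 0.6432 -0.1877  0.08  ] local mm [-0.4  0.2  4.5]
```

View pics/w.png

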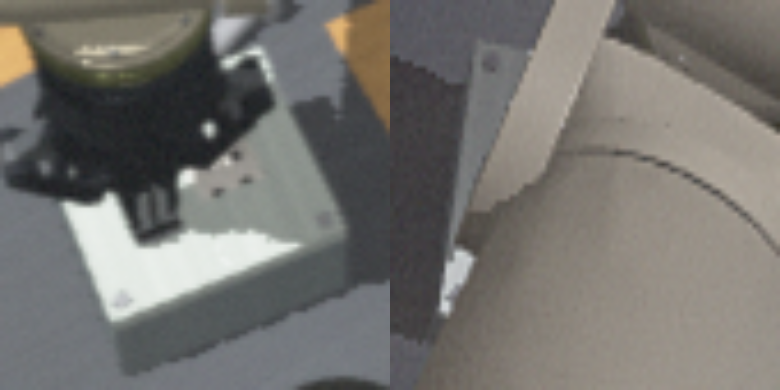

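The window at (225,175) in the left crop shows the drum has moved. I'll repeat the stroke.

apply_moves(
  series=[
    [0,0,8,0,0,0,0],
    [5,-0.4,0,0,0,0,0],
    [8,-0.6,0,0,0,0,0],
    [8,-0.6,0,0,0,0,0],
    [7,-0.6,0,0,0,0,0],
    [0,0,0,0,0,0,0],
    [0,0,-8,0,0,0,0],
    [-14,1.1,0,0,0,0,0],
    [-14,1.1,0,0,0,0,0],
    [0,0,0,0,0,0,0],
  ],
)

```text
time_s: 32.8
position: [0.6433, -0.1879, 0.0842]
tool_rot: [[-0.975, 0.224, -0.001], [0.224, 0.975, 0.0], [0.001, 0.0, -1.0]]
ft_force: [-0.3, -0.7, 0.1]
grip_width: -0.0003
gripper_force: 0.0
```

apply_moves(
  series=[
    [0,0,8,0,0,0,0],
    [5,-0.4,0,0,0,0,0],
    [8,-0.6,0,0,0,0,0],
    [8,-0.6,0,0,0,0,0],
    [7,-0.6,0,0,0,0,0],
    [0,0,0,0,0,0,0],
  ],
)

```text
time_s: 33.55
position: [0.6154, -0.1839, 0.0789]
tool_rot: [[-0.975, 0.224, 0.003], [0.224, 0.975, -0.001], [-0.003, -0.001, -1.0]]
ft_force: [-3.5, 1.4, 14.8]
grip_width: 0.0001
gripper_force: 7.6
```

apply_moves(
  series=[
    [0,0,-80,0,0,0,0],
    [30,-50,0,0,0,0,0],
    [30,-50,0,0,0,0,0],
    [30,-50,0,0,0,0,0],
    [0,0,0,0,0,0,0],
  ],
)

```text
time_s: 34.17
position: [0.4913, -0.3121, 0.139]
tool_rot: [[-0.973, 0.229, -0.001], [0.229, 0.973, 0.0], [0.001, 0.0, -1.0]]
ft_force: [1.3, 0.5, -0.1]
grip_width: -0.0
gripper_force: 0.0
```

```bash
python3 snap.py x; python3 - <<'E'
from h import *
S=dict(np.load("x_scene.npz"))["frame"][225:310,200:285,::-1];T=dict(np.load("x_top.npz"))["frame"][135:205,310:395,::-1]
cv2.imwrite("pics/x.png",np.hstack([cv2.resize(S,(390,390)),cv2.resize(T,(390,390))]))
E
python3 go.py .6432 -.1877 .0905
```

```text
t 34.275 p [ 0.4936 -0.3097  0.1391] F [1.17 1.05 0.18] w -0.0002 0.0 q [ -44.   30.   77.    0.   73. -121.] yaw y 77.0
to [ 0.6432 -0.1877  0.0905] local mm [-118.3  152.5   48.6]
```

View pics/x.png

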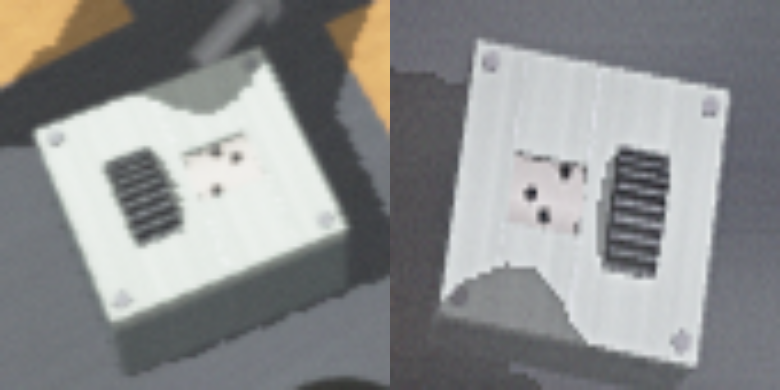

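The window now shows about three dots part-way through a face, which agrees with roughly 2.3 rad rolled. Two more full strokes, then I'll look again.

apply_moves(
  series=[
    [-20,26,0,0,0,0,0],
    [-35,45,0,0,0,0,0],
    [-35,45,0,0,0,0,0],
    [-20,26,0,0,0,0,0],
    [-8,10.5,0,0,0,0,0],
    [0,0,25,0,0,0,0],
    [0,0,19,0,0,0,0],
    [0,0,9,0,0,0,0],
    [0,0,0,0,0,0,0],
  ],
)

```text
time_s: 35.4
position: [0.643, -0.1877, 0.0861]
tool_rot: [[-0.975, 0.224, -0.001], [0.224, 0.975, 0.0], [0.001, 0.0, -1.0]]
ft_force: [1.1, -0.1, -0.5]
grip_width: 0.0001
gripper_force: 0.0
```

```bash
python3 go.py .6432 -.1877 .0845
```

```text
t 35.4 p [ 0.643  -0.1877  0.0861] F [ 1.1  -0.12 -0.54] w 0.0001 0.0 q [ -26.   41.   65.   -0.   74. -103.] yaw y 77.1
to [ 0.6432 -0.1877  0.0845] local mm [-0.2  0.   1.6]
```

apply_moves(
  series=[
    [0,0,9,0,0,0,0],
    [5,-0.4,0,0,0,0,0],
    [8,-0.6,0,0,0,0,0],
    [8,-0.6,0,0,0,0,0],
    [7,-0.6,0,0,0,0,0],
    [0,0,0,0,0,0,0],
    [0,0,-8,0,0,0,0],
    [-14,1.1,0,0,0,0,0],
    [-14,1.1,0,0,0,0,0],
    [0,0,0,0,0,0,0],
  ],
)

```text
time_s: 36.65
position: [0.6438, -0.1877, 0.0853]
tool_rot: [[-0.975, 0.224, 0.0], [0.224, 0.975, -0.0], [-0.0, -0.0, -1.0]]
ft_force: [0.7, 0.9, 0.0]
grip_width: -0.0
gripper_force: 0.0
```

apply_moves(
  series=[
    [0,0,8,0,0,0,0],
    [5,-0.4,0,0,0,0,0],
    [8,-0.6,0,0,0,0,0],
    [8,-0.6,0,0,0,0,0],
    [7,-0.6,0,0,0,0,0],
    [0,0,0,0,0,0,0],
  ],
)

```text
time_s: 37.4
position: [0.6153, -0.1836, 0.079]
tool_rot: [[-0.975, 0.224, 0.002], [0.224, 0.975, -0.001], [-0.002, -0.001, -1.0]]
ft_force: [-2.8, 1.5, 11.3]
grip_width: 0.0
gripper_force: 6.2
```

apply_moves(
  series=[
    [0,0,-60,0,0,0,0],
    [30,-50,0,0,0,0,0],
    [30,-50,0,0,0,0,0],
    [30,-50,0,0,0,0,0],
    [0,0,0,0,0,0,0],
  ],
)

```text
time_s: 38.02
position: [0.4914, -0.3118, 0.1371]
tool_rot: [[-0.973, 0.229, -0.001], [0.229, 0.973, 0.0], [0.001, 0.0, -1.0]]
ft_force: [0.1, -0.4, 0.1]
grip_width: -0.0
gripper_force: 0.0
```

```bash
cat > dots.py <<'E'
import sys
from h import *
n=sys.argv[1];pics=[]
for v in("top","scene"):
    d=dict(np.load(f"{n}_{v}.npz"));I=d["frame"];H,W=I.shape[:2];f=H/2/np.tan(np.radians(float(d["vertical_fov"]))/2)
    c,s=np.cos(np.radians(-8.5)),np.sin(np.radians(-8.5))
    # rectified top plate: 5 px/mm, column = counter -y, row = counter -x, drum plane ~z=.069
    r,q=np.mgrid[:300,:450];X=(150-r)/5000;Y=(200-q)/5000+.0
    w=np.stack([.632+c*X-s*Y,-.1618+s*X+c*Y,np.full_like(X,.069)],-1)
    p=(w-np.array(d["eye"]))@np.array(d["attitude"])
    u=d["cx"]+f*p[...,0]/-p[...,2];vv=d["cy"]-f*p[...,1]/-p[...,2]
    pics.append(cv2.remap(I,u.astype(np.float32),vv.astype(np.float32),cv2.INTER_CUBIC)[...,::-1])
cv2.imwrite(f"pics/{n}.png",cv2.resize(np.hstack(pics),(800,267)))
E
python3 snap.py y; python3 dots.py y;python3 go.py .6432 -.1877 .0845
```

```text
t 38.125 p [ 0.4938 -0.3095  0.1371] F [ 0.66 -0.87 -0.05] w -0.0004 0.0 q [ -44.   30.   77.    0.   73. -121.] yaw y 77.0
to [ 0.6432 -0.1877  0.0845] local mm [-118.2  152.2   52.7]
```

View pics/y.png

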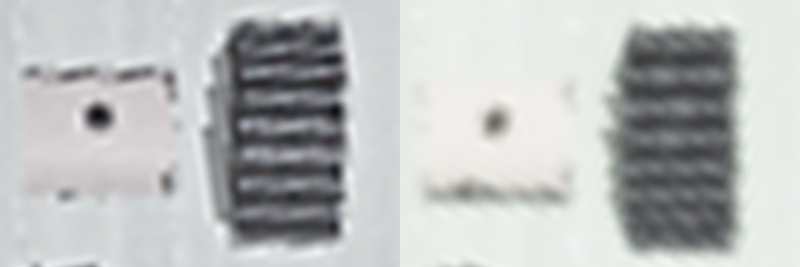

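The rectified view shows a single dot, about 3 mm on the +x side of the window centre at (98,116) against row 132. A last small roll of about 3.5 mm should centre it.

apply_moves(
  series=[
    [-18,25,0,0,0,0,0],
    [-30,44,0,0,0,0,0],
    [-30,44,0,0,0,0,0],
    [-20,27,0,0,0,0,0],
    [-7,11,0,0,0,0,0],
    [0,0,25,0,0,0,0],
    [0,0,19,0,0,0,0],
    [0,0,9,0,0,0,0],
    [0,0,0,0,0,0,0],
  ],
)

```text
time_s: 39.25
position: [0.6302, -0.1858, 0.0841]
tool_rot: [[-0.975, 0.224, -0.001], [0.224, 0.975, 0.0], [0.001, 0.0, -1.0]]
ft_force: [-0.5, -0.2, 1.0]
grip_width: -0.0002
gripper_force: 0.0
```

apply_moves(
  series=[
    [0,0,4,0,0,0,0],
    [0,0,3,0,0,0,0],
    [0,0,0,0,0,0,0],
  ],
)

```text
time_s: 39.62
position: [0.6316, -0.1863, 0.0799]
tool_rot: [[-0.975, 0.224, 0.005], [0.224, 0.975, -0.002], [-0.005, -0.001, -1.0]]
ft_force: [-0.2, 0.4, 11.2]
grip_width: -0.0001
gripper_force: 5.4
```

apply_moves(
  series=[
    [1,0,0,0,0,0,0],
    [2,-0.2,0,0,0,0,0],
    [1,0,0,0,0,0,0],
    [0,0,0,0,0,0,0],
  ],
)

```text
time_s: 40.12
position: [0.6279, -0.1858, 0.0799]
tool_rot: [[-0.975, 0.224, 0.005], [0.224, 0.975, -0.002], [-0.006, -0.001, -1.0]]
ft_force: [1.1, 0.1, 9.7]
grip_width: 0.0001
gripper_force: 4.9
```

apply_moves(
  series=[
    [0,0,-10,0,0,0,0],
    [0,0,-50,0,0,0,0],
    [30,-50,0,0,0,0,0],
    [30,-50,0,0,0,0,0],
    [30,-50,0,0,0,0,0],
    [0,0,0,0,0,0,0],
  ],
)

```text
time_s: 40.88
position: [0.5029, -0.3139, 0.1379]
tool_rot: [[-0.974, 0.229, -0.0], [0.229, 0.974, -0.001], [0.0, -0.001, -1.0]]
ft_force: [0.6, 0.1, -0.9]
grip_width: -0.0001
gripper_force: 0.0
```

```bash
python3 snap.py z; python3 dots.py z;python3 - <<'E'
from h import *
for n in("top","scene"):
    d=dict(np.load(f"z_{n}.npz"));P=cloud(d)
    c,s=np.cos(np.radians(-8.5)),np.sin(np.radians(-8.5))
    g=d["frame"].sum(2)/3
    D=P-np.array([.632,-.1618,0]);cx=c*D[...,0]+s*D[...,1];cy=-s*D[...,0]+c*D[...,1]
    m=(abs(cx)<.011)&(abs(cy-.018)<.014)&(P[...,2]<.085)
    w=np.clip(170-g,0,None)*m;print(n,(w*np.nan_to_num(cx)).sum()/w.sum(),(w*np.nan_to_num(cy)).sum()/w.sum(),np.median(P[m][:,2]))
E
python3 go.py
```

```text
top 0.0017979981817672617 0.017691338318015525 0.06794406812023629
scene 0.002893313871362407 0.01830740912365854 0.06969990422264255
t 40.975 p [ 0.5051 -0.3114  0.1378] F [ 0.56  0.7  -0.64] w 0.0001 0.0 q [ -43.   31.   76.    0.   74. -120.] yaw y 77.0
```

View pics/z.png

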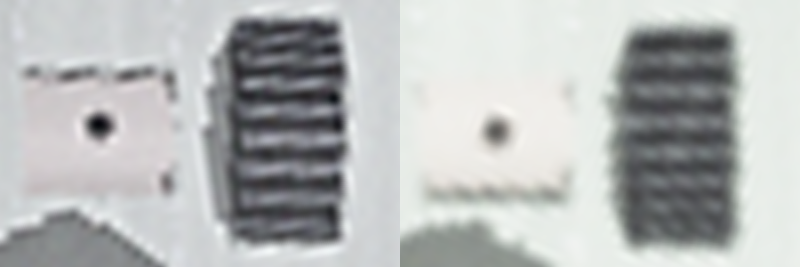

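The dot is still about 2 mm on the +x side, at (98,125) against a window centre near row 135. One more small roll.

apply_moves(
  series=[
    [-18,25,0,0,0,0,0],
    [-30,44,0,0,0,0,0],
    [-30,44,0,0,0,0,0],
    [-14,30,0,0,0,0,0],
    [0,9,0,0,0,0,0],
    [0,0,25,0,0,0,0],
    [0,0,19,0,0,0,0],
    [0,0,9,0,0,0,0],
    [0,0,0,0,0,0,0],
  ],
)

```text
time_s: 42.1
position: [0.6287, -0.1836, 0.0842]
tool_rot: [[-0.975, 0.224, -0.001], [0.224, 0.975, 0.0], [0.001, 0.0, -1.0]]
ft_force: [-0.4, 0.0, 0.4]
grip_width: -0.0001
gripper_force: 0.0
```

apply_moves(
  series=[
    [0,0,4,0,0,0,0],
    [0,0,3,0,0,0,0],
    [0,0,0,0,0,0,0],
  ],
)

```text
time_s: 42.48
position: [0.6301, -0.1841, 0.0799]
tool_rot: [[-0.975, 0.224, 0.005], [0.224, 0.975, -0.002], [-0.005, -0.001, -1.0]]
ft_force: [-1.3, 1.3, 10.9]
grip_width: 0.0001
gripper_force: 5.4
```

apply_moves(
  series=[
    [1,0,0,0,0,0,0],
    [2,-0.2,0,0,0,0,0],
    [0.5,0,0,0,0,0,0],
    [0,0,0,0,0,0,0],
  ],
)

```text
time_s: 42.98
position: [0.6269, -0.1836, 0.0799]
tool_rot: [[-0.975, 0.224, 0.005], [0.224, 0.975, -0.002], [-0.006, -0.001, -1.0]]
ft_force: [0.4, 0.3, 9.8]
grip_width: 0.0
gripper_force: 4.9
```

apply_moves(
  series=[
    [0,0,-10,0,0,0,0],
    [0,0,-50,0,0,0,0],
    [0,0,-40,0,0,0,0],
    [40,-40,0,0,0,0,0],
    [40,-40,0,0,0,0,0],
    [40,-40,0,0,0,0,0],
    [0,0,0,0,0,0,0],
  ],
)

```text
time_s: 43.85
position: [0.4792, -0.2749, 0.1781]
tool_rot: [[-0.974, 0.228, -0.0], [0.228, 0.974, -0.0], [0.0, -0.0, -1.0]]
ft_force: [-0.0, 0.0, 0.2]
grip_width: 0.0001
gripper_force: 0.0
```

```bash
python3 snap.py zz; python3 dots.py zz;python3 - <<'E'
from h import *
for n in("top","scene"):
    d=dict(np.load(f"zz_{n}.npz"));P=cloud(d)
    for nm,c,lo,hi,r in(("85",(.472,.379),.082,.1,.05),("70",(.486,-.358),.068,.085,.06),("g",(.612,.17),.13,.145,.03)):
        q=circ(P,lo,hi,c,r);print(n,nm,cen(q) if len(q)>20 else len(q))
a=cv2.imread("pics/zz.png");cv2.imwrite("pics/zzz.png",np.vstack([a,cv2.resize(dict(np.load("zz_scene.npz"))["frame"][100:330,60:460,::-1],(560,322)).copy() if 0 else cv2.copyMakeBorder(cv2.resize(dict(np.load("zz_scene.npz"))["frame"][100:330,60:460,::-1],(560,322)),0,0,0,240,cv2.BORDER_CONSTANT)]))
E
python3 go.py
```

```text
top 85 (array([0.4705, 0.379 , 0.0272, 0.0878]), 439)
top 70 2
top g (array([0.612 , 0.1694, 0.0144, 0.1368]), 156)
scene 85 (array([0.4683, 0.3775, 0.029 , 0.0893]), 224)
scene 70 (array([ 0.4765, -0.3622,  0.028 ,  0.0742]), 354)
scene g (array([0.6122, 0.168 , 0.015 , 0.1385]), 113)
t 43.95 p [ 0.4816 -0.2734  0.1779] F [0.16 0.36 0.24] w 0.0001 0.0 q [ -42.   25.   79.    0.   76. -119.] yaw y 77.0
```

View pics/zzz.png

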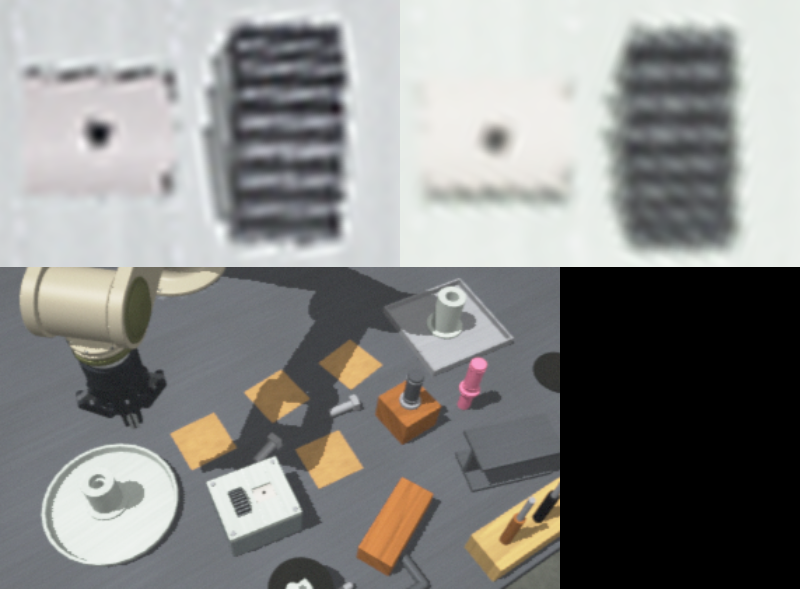

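The window shows one dot, centred at row 133 of the rectified view. s85 stands in the tray, s70 in the pan and the gauge in its stand, and the robot is clear of everything. Handing in.

```bash
python3 -c "
from rig import env
print(env.close_job())"
```

```text
the job is handed in; nothing more can be done
None
```

The job is handed in, with no verdict shown: of the two spacers found, the 70 mm one failed and is in the pan, the 85 mm one passed and is in the tray, the gauge is back in its stand, and the counter shows one dot.

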